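Fit the filter plug into the bench air coupler

ROBOT

A 6-joint arm with a two-finger parallel gripper is mounted at the origin on the work surface. World frame = base frame: x ahead of the robot, y to its left, z up, the work surface at z = 0. Lengths are in m, angles in rad, forces in N, time in s.
With the tool pointing down it reaches from about 0.4 to 0.925 m from the base axis. Payload 12.5 kg.
Tool frame: the origin (TCP) lies on the centre line of the jaws, within the pads' length; the fingertips stand 11 mm ahead of it and the grasp point (between the pads) lies 8 mm behind it; z points along the fingers, y is the line along which they close (so a half turn about z gives the same grasp; the last joint's range is limited). The gripper opens to 95 mm and grips with 3 to 60 N. Pads are 20 mm wide; open, the fingers measure 119 mm over their backs; the gripper's body (75 mm by 180 mm) begins 59 mm behind the grasp point.
Start: joints at [1.237, 0.491, 1.559, -0, 1.092, -0.106], TCP at [0.141, 0.609, 0.226] pointing down, gripper open.
Joint ranges: [-3.1, 3.1], [-0.84, 2.19], [0.05, 2.79], [-1.13, 4.28], [0.06, 2.93], [-2.69, 2.69]. Speed limits (rad/s): [2.22, 2.22, 2.79, 3.14, 3.14, 3.14].

INTERFACE

Orientations are given as a unit quaternion [w, x, y, z].
In Python, from plant import manip gives the robot as it stands. The module is installed in compiled form; this text tells all that it offers.
- The arm moves only by the tool arm_command, never from a script. Its arguments are lists of equal length, an entry for each row: "xyz": the shift along the tool's x, y, z in cm, a list of three; "rot": the turn, a rotation vector about the tool's x, y, z in rad, a list of three; "gripper": the finger opening in cm, from 0 to 9.51. A call has 1 to 12 rows; each row is the pose to reach, as a shift and turn from the pose commanded when the call began, along the tool's axes at that moment; what a row does not reach only later rows make up. A row lasts 1/12 s, in which the tool goes at most 41.7 mm and 7.16 degrees, less where a joint would pass 70% of its speed; a pose out of reach is approached as far as the arm can. A call with a gripper value outside its range is refused whole. The fingers move at their own pace and stop on an object; the grip force is fixed at half the most. Time passes only in rows, so rows that repeat a pose let the fingers close. It gives the time, the measured TCP pose, the force, the opening and the grip force at its end, in the units of the state.
- manip.observe(): the state, without advancing time (a new reading comes with each control period).
- manip.capture(name): name is "scene" or "top" or "wrist"; returns a dict with "frame" (400x640x3 uint8, blue, green, red), "vertical_fov" (degrees; the focal length in pixels is half the picture's height over the tangent of half this angle, whatever the lens; pixels are square), "cx", "cy" (the principal point, pixels), "camera_from_world" (4x4, takes a point from world to camera coordinates); the wrist camera has in their place "tool_from_camera" (4x4, takes a point from camera to tool coordinates, whose origin is the TCP and whose axes are the flange's). Camera axes: x right, y down, z forward; pixel columns grow to the right and rows downward; lengths in m; the calibration is good to about 2 mm. A picture is of the moment at which its call begins: read the wrist's pose just before it. There is no depth.
- manip.close_job(): hands the job in; it is judged then, once.
The state is a dict: "time": time; "joints": joint angles; "joint_velocities": joint speeds; "joint_efforts": joint torques, N m; "position": TCP position; "orientation": TCP orientation; "wrist_force": force on the tool from outside, world axes, zero at the start; "moment": the same for the moment, N m; "gripper_width": opening from 0.0 (shut) to 1.0 (fully open); "finger_force": force on a finger pad.
Only numpy, scipy, OpenCV 4.12 (cv2) and the standard library are available. Lean on these libraries where they do the work, as an engineer would, in place of code of your own. Each camera call takes 0.05 s, during which the arm holds its last target. There are 200 camera calls.

TASK

Fit the filter plug into the quick coupler of the bench air outlet. Pull the coupler's sleeve back (down) and turn it clockwise so that it stays back, seat the plug fully, then turn the sleeve back and let it spring fully forward so that it locks the plug. Work by feel and do not press the coupler hard down; leave the bottle, the beaker and the stopper where they stand.

Things in the scene. Friction and masses are not known exactly. Their poses are not given: they have to be found in the camera images.
- outlet: Bench air outlet: fixed grey block 130 (x) x 110 (y) x 34 mm high, with a dark flange 52 mm across up to 40 mm height. Origin: centre of its underside, on the bench; z up. The quick coupler stands upright in its middle, mouth up.
- coupler_mouth (a point): Nominal centre of the coupler's rim, 94 mm over the bench: steel tube 34 mm across, bore 22 mm across, 42 mm deep, with a tight seal: over its last 14 mm the plug must be pushed home with about 10 N. Around it a ribbed brass sleeve, 44 mm across, 34 mm long; forward (up) its top is 6 mm above the rim. Grip it from above. Screwed in by hand: rim and sleeve are truly up to 9 mm higher or lower, and up to 1.5 mm off in x and y. Feel for it.
- sleeve (a joint): Sleeve travel, m: 0 = forward (up), grows as it is pulled back (down), stop at 0.0115; caught by turning it rests at about 0.009. Its spring pushes it forward: 5.6 N at 0, 12 N at 0.009. Jaws in the bore move with it: forward they close it to 16 mm and grip the plug's groove, caught back they clear it. If the plug is not home, they meet its barrel and the sleeve stays short of forward.
- collar (a joint): The sleeve's turn, rad: 0 = free to slide, grows clockwise seen from above, stop at 0.6. It turns only when the sleeve is pulled back beyond 0.009 (near its stop). Turned by more than 0.2, best by 0.5 to 0.6, it is caught under a pin and stays back when released; turned back to 0 (anticlockwise) it is free to spring forward. Light friction, 0.03 N m plus the pin's.
- mount (a joint): How far the coupler is pressed down into its sprung mounting, m. It stays at 0 up to about 23 N of downward push, then gives 1 mm for each further 12 N. More than 1 mm (35 N) is too hard.
- plug_head (a point): Filter plug, loose, upright, 0.14 kg: aluminium head with blue bands, 34 mm high: grip 24 mm across, on a flange 32 mm across, 4 mm thick. Below it a brass nose 20 mm across, 36 mm long, grooved, tapering to 12 mm over the last 8 mm. This point: centre of the head, 17 mm above the flange's underside, 53 mm above the nose tip; z up its axis. Seated, the flange lies on the coupler's rim.
- stand: Fixed blue block 80 x 80 x 48 mm high; origin: centre of its underside. At the start the plug stands in the hole in its middle (25 mm across, 42 mm deep), the flange on the block's top.
- reagent: Amber bottle, 64 mm across, 130 mm high, origin at the centre of its underside. Leave it alone.
- beaker: Glass beaker, 72 mm across, 90 mm high, origin at the centre of its underside. Leave it alone.
- stopper: Black rubber stopper, 36 mm across, 28 mm high, origin at the centre of its underside. Leave it alone.

How it is judged:
By the outcome, as a careful person would: the job done as asked, in the order asked, and still so for the second after the job is handed in, with the robot touching nothing.
It also fails if it takes over 67 s, if anything falls off the work surface, if the arm or the gripper's body presses on something with over 40 N, if the wrist force passes 120 N, or if a joint passes its speed limit or range.

## Working session

There is one attempt and no reset: what is moved stays moved. The work goes in short steps, Python scripts to look and compute and a tool call to move; the robot and the scene stay as the last step left them, time stands still between calls to the robot, and variables do not carry over. Pictures are saved under pics/ and viewed, at most 10 in all, crops included, and the job is handed in when it is done.

Besides the shell and the picture viewer there is one more tool, called after ">>>" in YAML: its name, and indented under it one key for each argument. arm_command: Moves the arm, as the interface text tells. Its arguments: {"type":"object","properties":{"xyz":{"type":"array","items":{"type":"array","items":{"type":"number"}}},"rot":{"type":"array","items":{"type":"array","items":{"type":"number"}}},"gripper":{"type":"array","items":{"type":"number"}}},"required":["xyz","rot","gripper"]}

```bash
mkdir -p pics; cat > h.py <<'E'
from plant import manip
import numpy as np, cv2
from scipy.spatial.transform import Rotation as R
def R_wxyz(q): return R.from_quat([q[1],q[2],q[3],q[0]]).as_matrix()
def ray(c,u,v,H,W=400):
    f=W/2/np.tan(np.radians(c["vertical_fov"])/2)
    d=np.array([(u-c["cx"])/f,(v-c["cy"])/f,1])
    return H[:3,:3]@d, H[:3,3]
def atz(c,H,u,v,z):
    d,o=ray(c,u,v,H); return o+d*(z-o[2])/d[2]
def st():
    s=manip.observe(); print({k:np.round(s[k],4).tolist() for k in("time","joints","position","orientation","wrist_force","moment","gripper_width","finger_force")}); return s
E
python3 - <<'E'
from h import *
import pickle
st()
for n in("scene","top"):
    c=manip.capture(n); cv2.imwrite(f"pics/{n}0.png",c["frame"]); pickle.dump(c,open(n+".pkl","wb")); print(c["vertical_fov"],c["cx"],c["cy"],c["camera_from_world"].round(3).tolist())
E
```

```text
{'time': 0.0, 'joints': [1.2374, 0.4916, 1.5595, 0.0, 1.0917, -0.1056], 'position': [0.141, 0.6086, 0.225], 'orientation': [-0.0001, 0.1137, 0.9935, -0.0006], 'wrist_force': [0.5397, -0.0245, 0.0545], 'moment': [-0.0192, 0.0077, -0.0008], 'gripper_width': 0.9997, 'finger_force': 0.0}
45.60681289399502 318.25089241040877 204.41268525559508 [[-0.717, 0.697, -0.016, 0.439], [0.493, 0.491, -0.719, -0.203], [-0.493, -0.523, -0.695, 1.544], [0.0, 0.0, 0.0, 1.0]]
47.913648083559195 322.8942714704943 205.4194446213279 [[0.016, -1.0, -0.012, -0.049], [-0.998, -0.015, -0.062, 0.556], [0.062, 0.013, -0.998, 0.962], [0.0, 0.0, 0.0, 1.0]]
```

View pics/scene0.png

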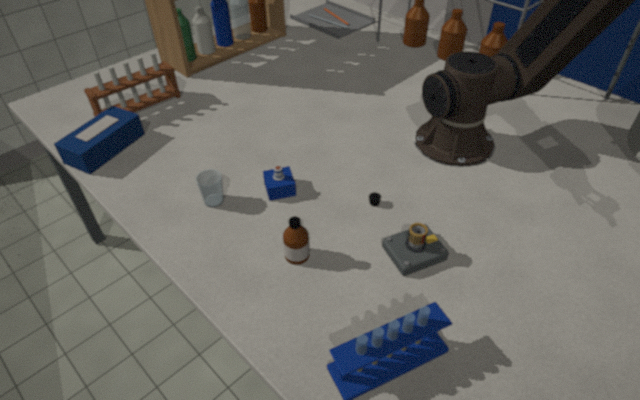

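View pics/top0.png

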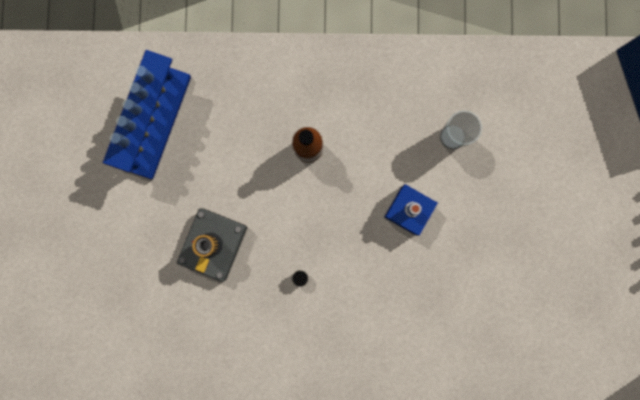

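The top view shows the outlet block with its coupler at about (205,245), the plug in the blue stand at about (414,209), the bottle at (308,143), the beaker at (460,130) and the stopper at (300,278). I'll enlarge both targets.

```bash
python3 - <<'E'
from h import *
t=cv2.imread("pics/top0.png"); s=cv2.imread("pics/scene0.png")
def cr(i,u,v,w=34,h=28): return cv2.resize(i[v-h:v+h,u-w:u+w],(400,int(400*h/w)),interpolation=cv2.INTER_CUBIC)
a=np.hstack([cr(t,210,245,40,30),cr(t,412,210,40,30)]);b=np.hstack([cr(s,415,240,40,30),cr(s,280,180,40,30)])
cv2.imwrite("pics/c1.png",np.vstack([a,b]))
import pickle
c=pickle.load(open("top.pkl","rb"));H=np.linalg.inv(c["camera_from_world"])
for n,u,v,z in(("rim",205,245,.094),("plug",414,209,.08),("stopper",300,278,.028),("bottle",308,138,.13),("beaker",454,136,0),("beakertop",466,126,.09)): print(n,atz(c,H,u,v,z).round(3))
E
```

```text
rim [0.469 0.193 0.094]
plug [ 0.548 -0.226  0.08 ]
stopper [0.4   0.006 0.028]
bottle [ 0.68  -0.011  0.13 ]
beaker [ 0.717 -0.329  0.   ]
beakertop [ 0.718 -0.329  0.09 ]
```

View pics/c1.png

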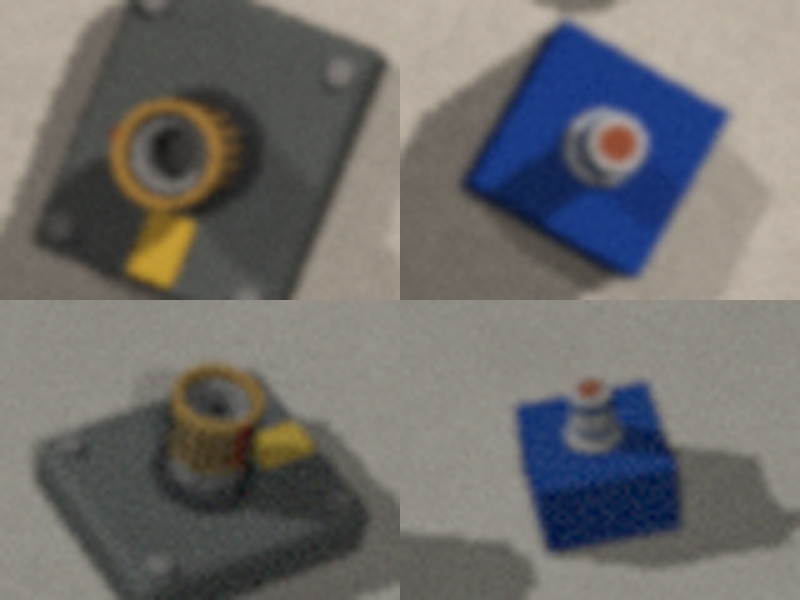

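```bash
cat >> h.py <<'E'
def to(x,y,z,yaw=None):
    "shift in tool cm to world target; yaw=deg of tool y axis (closing line) in world"
    s=manip.observe(); M=R_wxyz(s["orientation"]); d=M.T@(np.array([x,y,z])-s["position"])*100
    yd=np.degrees(np.arctan2(M[1,1],M[0,1])); print("pos",s["position"].round(4),"shift cm",d.round(2),"tool-y yaw",yd.round(1), "" if yaw is None else ("rot z",-np.radians(yaw-yd).round(3)))
def looks(u,v,z,n="wrist",save=None): pass
E
python3 - <<'E'
from h import *
import pickle
c=manip.capture("wrist"); print(c["tool_from_camera"].round(3).tolist(),c["vertical_fov"])
T=pickle.load(open("top.pkl","rb"));S=pickle.load(open("scene.pkl","rb"))
Ht=np.linalg.inv(T["camera_from_world"]);Hs=np.linalg.inv(S["camera_from_world"])
# sleeve top ring: top crop (167,153)/5+(170,215); scene crop origin (375,210) ring (218,396-300)/5
def tri(a,b):
    d1,o1=ray(T,*a,Ht);d2,o2=ray(S,*b,Hs)
    A=np.stack([d1,-d2],1);k=np.linalg.lstsq(A,o2-o1,rcond=None)[0];p,q=o1+k[0]*d1,o2+k[1]*d2;print(p.round(4),q.round(4))
tri((203.4,245.6),(375+43.6,210+19.6))
tri((415.4,208.6),(240+38,150+17.8))
to(.469,.193,.24,100)
E
```

```text
[[-0.0, -0.963, -0.27, 0.076], [1.0, -0.0, -0.0, -0.001], [0.0, -0.27, 0.963, -0.158], [0.0, 0.0, 0.0, 1.0]] 70.99142575322357
[0.4675 0.1981 0.088 ] [0.4665 0.1992 0.0883]
[ 0.5489 -0.2285  0.0808] [ 0.5477 -0.2273  0.0805]
pos [0.1411 0.6087 0.2252] shift cm [-41.33 -33.09  -1.46] tool-y yaw 76.9 ('rot z', np.float64(-0.402))
```

>>> arm_command:
  xyz:
    - [-3,-2.4,-0.3]
    - [-6,-4.8,-0.6]
    - [-9,-7.2,-0.9]
    - [-12,-9.6,-1.2]
    - [-15,-12,-1.5]
    - [-18,-14.4,-1.5]
    - [-21,-16.8,-1.5]
    - [-24,-19.2,-1.5]
    - [-27,-21.6,-1.5]
    - [-30,-24,-1.5]
    - [-33,-26.4,-1.5]
    - [-36,-28.8,-1.5]
  rot:
    - [0,0,-0.04]
    - [0,0,-0.08]
    - [0,0,-0.12]
    - [0,0,-0.16]
    - [0,0,-0.2]
    - [0,0,-0.24]
    - [0,0,-0.28]
    - [0,0,-0.32]
    - [0,0,-0.36]
    - [0,0,-0.4]
    - [0,0,-0.4]
    - [0,0,-0.4]
  gripper: [9.5,9.5,9.5,9.5,9.5,9.5,9.5,9.5,9.5,9.5,9.5,9.5]

```text
time: 1.15
position: [0.4276, 0.2453, 0.2407]
orientation: [0.0, -0.086, 0.996, 0.0]
wrist_force: [0.2, 1.8, 0.6]
gripper_width: 0.997
finger_force: 0.0
```

```bash
python3 - <<'E'
from h import *
to(.468,.198,.22,100)
E
```

```text
pos [0.4276 0.2453 0.2407] shift cm [-3.17 -5.35  2.07] tool-y yaw 99.9 ('rot z', np.float64(-0.002))
```

>>> arm_command:
  xyz:
    - [-1.6,-2.7,1]
    - [-3.2,-5.3,2]
    - [-3.2,-5.3,2]
    - [-3.2,-5.3,2]
  rot:
    - [0,0,0]
    - [0,0,0]
    - [0,0,0]
    - [0,0,0]
  gripper: [9.5,9.5,9.5,9.5]

```text
time: 1.48
position: [0.4678, 0.1991, 0.2199]
orientation: [-0.001, -0.085, 0.996, -0.0]
wrist_force: [-0.6, 0.2, -0.6]
gripper_width: 0.999
finger_force: 0.0
```

```bash
cat >> h.py <<'E'
def wrist():
    s=manip.observe(); c=manip.capture("wrist")
    T=np.eye(4);T[:3,:3]=R_wxyz(s["orientation"]);T[:3,3]=s["position"]
    return c,T@c["tool_from_camera"]
def proj(c,H,p):
    q=np.linalg.inv(H)@np.append(p,1); f=200/np.tan(np.radians(c["vertical_fov"])/2); return np.round([c["cx"]+f*q[0]/q[2],c["cy"]+f*q[1]/q[2]],1)
E
python3 - <<'E'
from h import *
import pickle
s=st(); c,H=wrist(); pickle.dump((c,H),open("w1.pkl","wb"))
print(proj(c,H,[.468,.198,.09]))
i=c["frame"];u,v=map(int,proj(c,H,[.468,.198,.09])); 
i=i[max(0,v-100):v+100,max(0,u-130):u+130]; print(max(0,v-100),max(0,u-130)); cv2.imwrite("pics/w1.png",cv2.resize(i,None,fx=3,fy=3,interpolation=cv2.INTER_CUBIC))
E
```

```text
{'time': 1.4833, 'joints': [0.2724, 0.3334, 1.8462, 0.0002, 0.9635, -1.4679], 'position': [0.4678, 0.1991, 0.2199], 'orientation': [-0.0008, -0.0846, 0.9964, -0.0001], 'wrist_force': [-0.559, 0.191, -0.6253], 'moment': [0.0458, -0.0171, -0.0011], 'gripper_width': 0.9994, 'finger_force': 0.0}
[319.5 190. ]
90 189
```

View pics/w1.png

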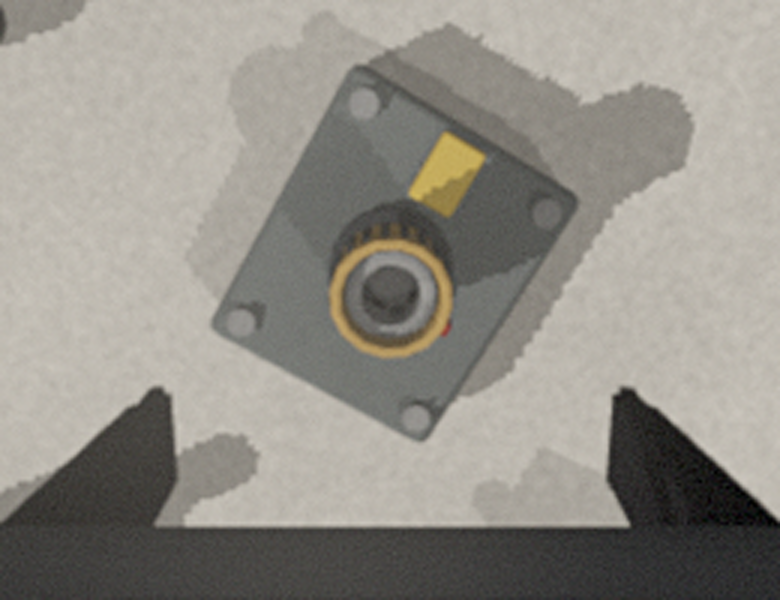

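```bash
python3 - <<'E'
from h import *
import pickle
c,H=pickle.load(open("w1.pkl","rb"))
print(H.round(3)[:3,3])
for z in(.085,.09,.095,.1): print(atz(c,H,319.3,189,z).round(4))
to(.468,.1985,.085,100)
E
```

```text
[0.393 0.185 0.378]
[0.4682 0.1978 0.085 ]
[0.4669 0.1976 0.09  ]
[0.4657 0.1974 0.095 ]
[0.4644 0.1972 0.1   ]
pos [0.4673 0.2    0.2204] shift cm [-0.05 -0.16 13.54] tool-y yaw 99.8 ('rot z', np.float64(-0.004))
```

>>> arm_command:
  xyz:
    - [0,-0.2,3.5]
    - [0,-0.2,7]
    - [0,-0.2,10]
    - [0,-0.2,12.5]
    - [0,-0.2,13.8]
    - [0,-0.2,14.8]
    - [0,-0.2,14.8]
    - [0,-0.2,14.8]
  rot:
    - [0,0,0]
    - [0,0,0]
    - [0,0,0]
    - [0,0,0]
    - [0,0,0]
    - [0,0,0]
    - [0,0,0]
    - [0,0,0]
  gripper: [9,8,7,6.5,6.5,6.2,6,5.5]

```text
time: 2.2
position: [0.4676, 0.199, 0.0731]
orientation: [0.0, -0.087, 0.996, 0.0]
wrist_force: [-0.2, 0.1, -0.6]
gripper_width: 0.605
finger_force: 0.0
```

```bash
python3 - <<'E'
from h import *
st(); to(.4672,.1978,.072,100)
E
```

```text
{'time': 2.2, 'joints': [0.2722, 0.5497, 1.9898, 0.0002, 0.602, -1.4719], 'position': [0.4676, 0.199, 0.0731], 'orientation': [0.0001, -0.0865, 0.9963, 0.0001], 'wrist_force': [-0.1767, 0.0566, -0.5771], 'moment': [-0.0134, -0.0007, 0.0364], 'gripper_width': 0.6054, 'finger_force': 0.0}
pos [0.4676 0.199  0.0731] shift cm [ 0.06 -0.11  0.11] tool-y yaw 99.9 ('rot z', np.float64(-0.001))
```

>>> arm_command:
  xyz:
    - [0,-0.1,0]
    - [0,-0.1,0]
    - [0,-0.1,0]
    - [0,-0.1,0]
    - [0,-0.1,0]
    - [0,-0.1,0]
    - [0,-0.1,0]
    - [0,-0.1,0]
  rot:
    - [0,0,0]
    - [0,0,0]
    - [0,0,0]
    - [0,0,0]
    - [0,0,0]
    - [0,0,0]
    - [0,0,0]
    - [0,0,0]
  gripper: [5.5,5,4.5,4,3.8,3.8,3.8,3.8]

```text
time: 2.87
position: [0.4682, 0.198, 0.0734]
orientation: [0.001, -0.086, 0.996, 0.001]
wrist_force: [-1.6, 6.4, 4.4]
gripper_width: 0.463
finger_force: 30.0
```

>>> arm_command:
  xyz:
    - [0,0.05,0]
    - [0,0.05,0.2]
    - [0,0.05,0.4]
    - [0,0.05,0.4]
  rot:
    - [0,0,0]
    - [0,0,0]
    - [0,0,0]
    - [0,0,0]
  gripper: [3.8,3.8,3.8,3.8]

```text
time: 3.2
position: [0.4682, 0.1982, 0.0692]
orientation: [0.001, -0.086, 0.996, 0.0]
wrist_force: [-1.0, 3.7, 7.2]
gripper_width: 0.46
finger_force: 30.0
```

>>> arm_command:
  xyz:
    - [0,0.05,0.2]
    - [0,0.05,0.4]
    - [0,0.05,0.55]
    - [0,0.05,0.55]
  rot:
    - [0,0,0]
    - [0,0,0]
    - [0,0,0]
    - [0,0,0]
  gripper: [3.8,3.8,3.8,3.8]

```text
time: 3.53
position: [0.4682, 0.1984, 0.064]
orientation: [0.001, -0.086, 0.996, 0.0]
wrist_force: [-0.6, 0.4, 11.3]
gripper_width: 0.459
finger_force: 30.0
```

>>> arm_command:
  xyz:
    - [0,0,0.08]
    - [0,0,0.15]
    - [0,0,0.15]
  rot:
    - [0,0,0]
    - [0,0,0]
    - [0,0,0]
  gripper: [3.8,3.8,3.8]

```text
time: 3.78
position: [0.4683, 0.1984, 0.0627]
orientation: [0.001, -0.086, 0.996, 0.0]
wrist_force: [-2.3, 0.1, 11.9]
gripper_width: 0.46
finger_force: 30.0
```

>>> arm_command:
  xyz:
    - [0,0,0.03]
    - [0,0,0.03]
    - [0,0,0.03]
    - [0,0,0.03]
  rot:
    - [0,0,0.06]
    - [0,0,0.12]
    - [0,0,0.2]
    - [0,0,0.2]
  gripper: [3.8,3.8,3.8,3.8]

```text
time: 4.12
position: [0.4682, 0.1983, 0.0625]
orientation: [0.001, 0.016, 1.0, 0.0]
wrist_force: [-1.8, -0.4, 12.4]
gripper_width: 0.461
finger_force: 30.0
```

```bash
python3 - <<'E'
from h import *
st(); to(.4672,.1978,.072,100)
E
```

```text
{'time': 4.1167, 'joints': [0.2708, 0.5681, 1.9967, -0.0002, 0.575, -1.2672], 'position': [0.4682, 0.1983, 0.0625], 'orientation': [0.0009, 0.0163, 0.9999, 0.0002], 'wrist_force': [-1.8387, -0.397, 12.3562], 'moment': [-0.3939, 0.2541, 0.0281], 'gripper_width': 0.4606, 'finger_force': 29.9999}
pos [0.4682 0.1983 0.0625] shift cm [ 0.1  -0.06 -0.95] tool-y yaw 88.1 ('rot z', np.float64(-0.207))
```

>>> arm_command:
  xyz:
    - [0,0,0]
    - [0,0,0]
    - [0,0,0]
    - [0,0,0]
    - [0,0,0]
  rot:
    - [0,0,0.1]
    - [0,0,0.2]
    - [0,0,0.3]
    - [0,0,0.36]
    - [0,0,0.36]
  gripper: [3.8,3.8,3.8,3.8,3.8]

```text
time: 4.53
position: [0.4681, 0.1982, 0.0624]
orientation: [0.001, 0.195, 0.981, 0.0]
wrist_force: [-2.8, -1.8, 12.5]
gripper_width: 0.459
finger_force: 30.0
```

```bash
python3 - <<'E'
from h import *
st(); to(.4672,.1978,.072,100)
E
```

```text
{'time': 4.5333, 'joints': [0.2706, 0.5682, 1.9968, -0.0004, 0.5753, -0.9081], 'position': [0.4681, 0.1982, 0.0624], 'orientation': [0.0006, 0.1946, 0.9809, 0.0002], 'wrist_force': [-2.8473, -1.8432, 12.4792], 'moment': [-0.5902, 0.3989, -0.024], 'gripper_width': 0.4588, 'finger_force': 29.9982}
pos [0.4681 0.1982 0.0624] shift cm [ 0.07 -0.07 -0.96] tool-y yaw 67.6 ('rot z', np.float64(-0.566))
```

>>> arm_command:
  xyz:
    - [0,0,-0.1]
    - [0,0,-0.2]
    - [0,0,-0.2]
  rot:
    - [0,0,0]
    - [0,0,0]
    - [0,0,0]
  gripper: [3.8,3.8,3.8]

```text
time: 4.78
position: [0.4681, 0.1982, 0.0644]
orientation: [0.001, 0.193, 0.981, 0.0]
wrist_force: [-1.2, -1.6, 11.3]
gripper_width: 0.461
finger_force: 30.0
```

>>> arm_command:
  xyz:
    - [0,0,-0.1]
    - [0,0,-0.1]
    - [0,0,-0.1]
  rot:
    - [0,0,0]
    - [0,0,0]
    - [0,0,0]
  gripper: [3.8,3.8,3.8]

```text
time: 5.03
position: [0.468, 0.1982, 0.0648]
orientation: [0.0, 0.193, 0.981, 0.0]
wrist_force: [-1.0, -2.1, 8.1]
gripper_width: 0.464
finger_force: 30.0
```

>>> arm_command:
  xyz:
    - [0,0,-0.15]
    - [0,0,-0.2]
    - [0,0,-0.2]
    - [0,0,-0.2]
    - [0,0,-0.2]
    - [0,0,-0.2]
  rot:
    - [0,0,0]
    - [0,0,0]
    - [0,0,0]
    - [0,0,0]
    - [0,0,0]
    - [0,0,0]
  gripper: [3.8,3.8,5,6,7,7.5]

```text
time: 5.53
position: [0.4678, 0.1984, 0.0665]
orientation: [0.0, 0.193, 0.981, 0.0]
wrist_force: [0.1, 0.0, 0.9]
gripper_width: 0.681
finger_force: 0.0
```

```bash
python3 - <<'E'
from h import *
st(); to(.4672,.1978,.22,67)
E
```

```text
{'time': 5.5333, 'joints': [0.271, 0.5609, 1.9942, 0.0002, 0.5862, -0.9122], 'position': [0.4678, 0.1984, 0.0665], 'orientation': [0.0001, 0.1927, 0.9813, 0.0001], 'wrist_force': [0.0678, 0.0208, 0.889], 'moment': [-0.0142, -0.0351, -0.0079], 'gripper_width': 0.6813, 'finger_force': 0.0}
pos [0.4678 0.1984 0.0665] shift cm [  0.03  -0.07 -15.35] tool-y yaw 67.8 ('rot z', np.float64(0.014))
```

>>> arm_command:
  xyz:
    - [0,0,-2]
    - [0,0,-6]
    - [0,0,-10]
    - [0,0,-14]
    - [0,0,-15.5]
    - [0,0,-15.5]
  rot:
    - [0,0,0]
    - [0,0,0]
    - [0,0,0]
    - [0,0,0]
    - [0,0,0]
    - [0,0,0]
  gripper: [8,8,8,8,8,8]

```text
time: 6.03
position: [0.4689, 0.1987, 0.2254]
orientation: [0.003, 0.193, 0.981, 0.002]
wrist_force: [0.0, -0.2, -0.4]
gripper_width: 0.842
finger_force: 0.0
```

```bash
python3 - <<'E'
from h import *
c,H=wrist(); print([proj(c,H,[.4674,.1982,z]) for z in(.08,.085,.09)])
u,v=map(int,proj(c,H,[.4674,.1982,.085])); i=c["frame"][v-50:v+50,u-60:u+60]; print(u-60,v-50)
cv2.imwrite("pics/w2.png",cv2.resize(i,None,fx=5,fy=5,interpolation=cv2.INTER_CUBIC))
to(.5484,-.228,.20,67)
E
```

```text
[array([318.8, 183.8]), array([318.8, 184.9]), array([318.9, 186.1])]
258 134
pos [0.4681 0.1985 0.223 ] shift cm [-23.55 -36.45   2.28] tool-y yaw 67.8 ('rot z', np.float64(0.014))
```

View pics/w2.png

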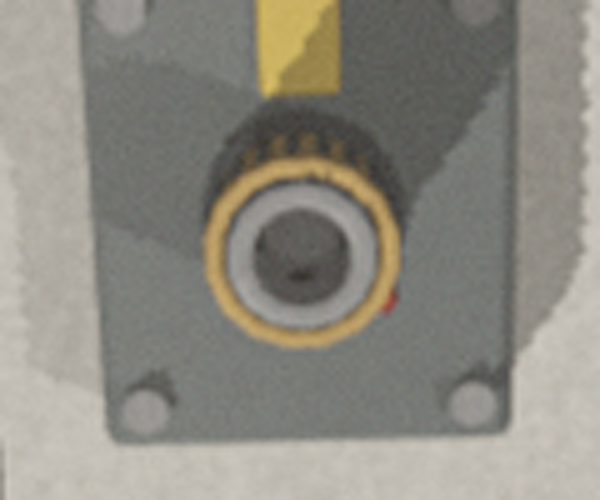

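The sleeve is caught back: the steel rim stands proud, centred at (302,255) in the crop, as predicted. Now to the plug.

>>> arm_command:
  xyz:
    - [-1,-1.5,0]
    - [-3,-4.6,0]
    - [-5.2,-8,0]
    - [-7.4,-11.5,0]
    - [-9.7,-15,0]
    - [-12,-18.5,0.5]
    - [-14.3,-22,1]
    - [-16.5,-25.5,1.5]
    - [-18.8,-29,2]
    - [-21,-32.5,2.2]
    - [-22.8,-35.3,2.3]
    - [-23.5,-36.4,2.3]
  rot:
    - [0,0,0]
    - [0,0,0]
    - [0,0,0]
    - [0,0,0]
    - [0,0,0]
    - [0,0,0]
    - [0,0,0]
    - [0,0,0]
    - [0,0,0]
    - [0,0,0]
    - [0,0,0]
    - [0,0,0]
  gripper: [8,8,8,8,8,8,8,8,8,7,6,6]

```text
time: 7.08
position: [0.5473, -0.2314, 0.1959]
orientation: [-0.001, 0.194, 0.981, 0.0]
wrist_force: [0.8, 1.4, -0.1]
gripper_width: 0.685
finger_force: 0.0
```

>>> arm_command:
  xyz:
    - [0,0,0]
    - [0,0,0]
  rot:
    - [0,0,0]
    - [0,0,0]
  gripper: [6,6]

```text
time: 7.25
position: [0.547, -0.2271, 0.1968]
orientation: [-0.001, 0.193, 0.981, 0.001]
wrist_force: [-0.9, 0.8, 0.1]
gripper_width: 0.637
finger_force: 0.0
```

```bash
python3 - <<'E'
from h import *
import pickle
c,H=wrist(); pickle.dump((c,H),open("w3.pkl","wb")); p=proj(c,H,[.5484,-.228,.082]);print(p)
u,v=map(int,p); i=c["frame"][v-50:v+50,u-60:u+60]; print(u-60,v-50)
cv2.imwrite("pics/w3.png",cv2.resize(i,None,fx=5,fy=5,interpolation=cv2.INTER_CUBIC))
to(.5484,-.228,.06,67)
E
```

```text
[320.1 194.7]
260 144
pos [ 0.5471 -0.2264  0.1973] shift cm [-0.22 -0.11 13.73] tool-y yaw 67.8 ('rot z', np.float64(0.014))
```

View pics/w3.png

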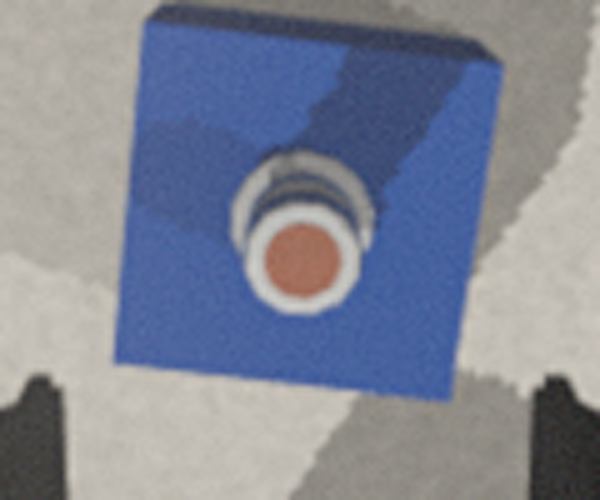

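```bash
python3 - <<'E'
from h import *
import pickle
c,H=pickle.load(open("w3.pkl","rb"))
print(atz(c,H,320.6,195.6,.082),atz(c,H,260+302.5/5,144+221/5,.052))
p=atz(c,H,320.6,195.6,.082); to(p[0],p[1],.061,67)
E
```

```text
[ 0.54942445 -0.22791652  0.082     ] [ 0.54940025 -0.22784899  0.052     ]
pos [ 0.5471 -0.2264  0.1973] shift cm [-0.31 -0.06 13.63] tool-y yaw 67.8 ('rot z', np.float64(0.014))
```

>>> arm_command:
  xyz:
    - [-0.3,-0.06,3.5]
    - [-0.3,-0.06,7]
    - [-0.3,-0.06,10]
    - [-0.3,-0.06,12]
    - [-0.3,-0.06,13.2]
    - [-0.3,-0.06,13.2]
    - [-0.3,-0.06,13.2]
  rot:
    - [0,0,0]
    - [0,0,0]
    - [0,0,0]
    - [0,0,0]
    - [0,0,0]
    - [0,0,0]
    - [0,0,0]
  gripper: [6,6,6,6,6,6,6]

```text
time: 7.88
position: [0.5504, -0.2283, 0.0667]
orientation: [-0.0, 0.192, 0.981, 0.0]
wrist_force: [0.1, -0.6, -0.6]
gripper_width: 0.633
finger_force: 0.0
```

```bash
python3 - <<'E'
from h import *
st(); to(.5494,-.2279,.0645,67)
E
```

```text
{'time': 7.8833, 'joints': [-0.5041, 0.6469, 1.7746, 0.0002, 0.7204, -1.6884], 'position': [0.5504, -0.2283, 0.0667], 'orientation': [-0.0001, 0.1921, 0.9814, 0.0001], 'wrist_force': [0.1346, -0.6323, -0.5994], 'moment': [-0.0224, -0.0033, -0.0067], 'gripper_width': 0.6329, 'finger_force': 0.0}
pos [ 0.5504 -0.2283  0.0667] shift cm [ 0.11 -0.    0.22] tool-y yaw 67.8 ('rot z', np.float64(0.015))
```

>>> arm_command:
  xyz:
    - [0.08,0,0.1]
    - [0.08,0,0.1]
    - [0.08,0,0.1]
    - [0.08,0,0.1]
    - [0.08,0,0.1]
    - [0.08,0,0.1]
    - [0.08,0,0.1]
    - [0.08,0,0.1]
    - [0.08,0,0.1]
  rot:
    - [0,0,0]
    - [0,0,0]
    - [0,0,0]
    - [0,0,0]
    - [0,0,0]
    - [0,0,0]
    - [0,0,0]
    - [0,0,0]
    - [0,0,0]
  gripper: [6,5,4,3,2,1.8,1.8,1.8,1.8]

```text
time: 8.63
position: [0.5495, -0.2289, 0.0654]
orientation: [0.0, 0.193, 0.981, 0.0]
wrist_force: [1.0, 0.0, 1.9]
gripper_width: 0.245
finger_force: 30.0
```

```bash
python3 - <<'E'
from h import *
st(); to(.5494,-.2279,.0645,67)
E
```

```text
{'time': 8.6333, 'joints': [-0.5057, 0.648, 1.7771, 0.0002, 0.7163, -1.6888], 'position': [0.5495, -0.2289, 0.0654], 'orientation': [0.0001, 0.1927, 0.9813, 0.0], 'wrist_force': [1.0136, 0.0462, 1.9138], 'moment': [0.1259, 0.0103, -0.0208], 'gripper_width': 0.2446, 'finger_force': 30.0005}
pos [ 0.5495 -0.2289  0.0654] shift cm [0.05 0.09 0.09] tool-y yaw 67.8 ('rot z', np.float64(0.014))
```

>>> arm_command:
  xyz:
    - [0,0,-1]
    - [0,0,-3]
    - [0,0,-6]
    - [0,0,-9]
    - [0,0,-12]
    - [0,0,-13.5]
    - [0,0,-13.5]
    - [0,0,-13.5]
  rot:
    - [0,0,0]
    - [0,0,0]
    - [0,0,0]
    - [0,0,0]
    - [0,0,0]
    - [0,0,0]
    - [0,0,0]
    - [0,0,0]
  gripper: [1.8,1.8,1.8,1.8,1.8,1.8,1.8,1.8]

```text
time: 9.3
position: [0.5494, -0.2289, 0.2009]
orientation: [0.001, 0.193, 0.981, -0.0]
wrist_force: [-0.3, 0.5, -1.9]
gripper_width: 0.248
finger_force: 30.0
```

```bash
python3 - <<'E'
from h import *
import pickle
s=st(); c,H=wrist(); z=s["position"][2]; P=s["position"]
p=proj(c,H,[P[0],P[1],z-.0174+.034]);print(p); pickle.dump((c,H,P),open("w4.pkl","wb"))
u,v=map(int,p); i=c["frame"][v-40:v+80,u-60:u+60]; print(u-60,v-40)
cv2.imwrite("pics/w4.png",cv2.resize(i,None,fx=5,fy=5,interpolation=cv2.INTER_CUBIC))
to(.4674,.1982,.2,67)
E
```

```text
{'time': 9.3, 'joints': [-0.5058, 0.4736, 1.6643, 0.0, 1.0025, -1.6888], 'position': [0.5494, -0.2289, 0.2009], 'orientation': [0.0006, 0.1927, 0.9813, -0.0002], 'wrist_force': [-0.3121, 0.4951, -1.9305], 'moment': [-0.0139, -0.0022, -0.0397], 'gripper_width': 0.2481, 'finger_force': 29.9997}
[321.5 255.8]
261 215
pos [ 0.549  -0.2287  0.1998] shift cm [23.7  36.44 -0.  ] tool-y yaw 67.8 ('rot z', np.float64(0.014))
```

View pics/w4.png

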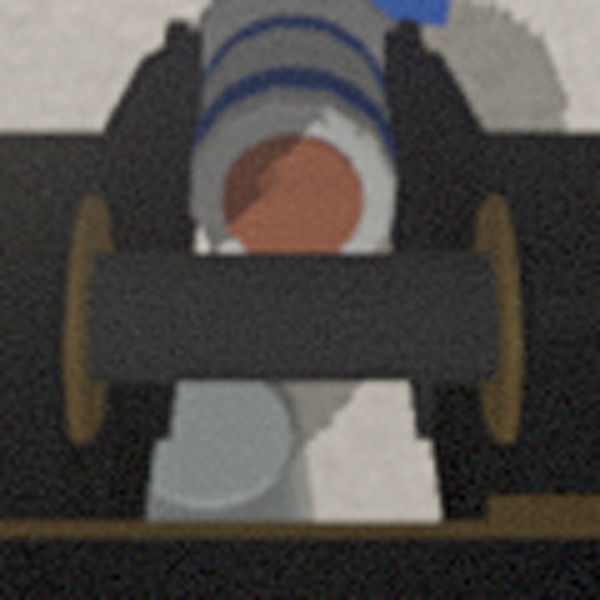

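```bash
python3 - <<'E'
from h import *
import pickle
c,H,P=pickle.load(open("w4.pkl","rb")); s=manip.observe()
q=atz(c,H,319.6,253.6,P[2]+.0166); M=R_wxyz(s["orientation"]); print(q, M.T@(q-P)*1000, M.round(4).tolist())
E
```

```text
[ 0.54773083 -0.22942236  0.21750602] [  1.33835565  -1.0840297  -16.59907722] [[-0.9258, 0.3781, -0.0007], [0.3781, 0.9258, 0.0004], [0.0008, 0.0001, -1.0]]
```

>>> arm_command:
  xyz:
    - [1,1.5,0]
    - [3,4.6,0]
    - [5.2,8,0]
    - [7.4,11.5,0]
    - [9.7,15,0]
    - [12,18.5,0]
    - [14.3,22,0]
    - [16.5,25.5,0]
    - [18.8,29,0]
    - [21,32.5,0]
    - [22.8,35.2,0]
    - [23.6,36.4,0]
  rot:
    - [0,0,0]
    - [0,0,0]
    - [0,0,0]
    - [0,0,0]
    - [0,0,0]
    - [0,0,0]
    - [0,0,0]
    - [0,0,0]
    - [0,0,0]
    - [0,0,0]
    - [0,0,0]
    - [0,0,0]
  gripper: [1.8,1.8,1.8,1.8,1.8,1.8,1.8,1.8,1.8,1.8,1.8,1.8]

```text
time: 10.35
position: [0.4664, 0.2008, 0.199]
orientation: [-0.001, 0.191, 0.982, -0.0]
wrist_force: [0.3, -0.3, -1.3]
gripper_width: 0.25
finger_force: 30.0
```

>>> arm_command:
  xyz:
    - [0,0,1.5]
    - [0,0,3]
    - [0,0,3]
    - [0,0,3]
  rot:
    - [0,0,0]
    - [0,0,0]
    - [0,0,0]
    - [0,0,0]
  gripper: [1.8,1.8,1.8,1.8]

```text
time: 10.68
position: [0.4676, 0.1974, 0.1692]
orientation: [-0.002, 0.193, 0.981, -0.001]
wrist_force: [-0.4, 0.2, -1.5]
gripper_width: 0.247
finger_force: 30.0
```

```bash
python3 - <<'E'
from h import *
st(); to(.4681,.1979,.142,67)
E
```

```text
{'time': 10.6833, 'joints': [0.2691, 0.3989, 1.9062, 0.0001, 0.8399, -0.9142], 'position': [0.4676, 0.1974, 0.1692], 'orientation': [-0.0015, 0.1926, 0.9813, -0.0007], 'wrist_force': [-0.3773, 0.2033, -1.4884], 'moment': [0.0124, -0.0374, -0.0375], 'gripper_width': 0.247, 'finger_force': 29.9999}
pos [0.4676 0.1974 0.1692] shift cm [-0.03  0.07  2.72] tool-y yaw 67.8 ('rot z', np.float64(0.014))
```

>>> arm_command:
  xyz:
    - [-0.03,0.06,1.5]
    - [-0.03,0.06,2.7]
    - [-0.03,0.06,3.2]
    - [-0.03,0.06,3.6]
    - [-0.03,0.06,3.8]
    - [-0.03,0.06,3.8]
  rot:
    - [0,0,0]
    - [0,0,0]
    - [0,0,0]
    - [0,0,0]
    - [0,0,0]
    - [0,0,0]
  gripper: [1.8,1.8,1.8,1.8,1.8,1.8]

```text
time: 11.18
position: [0.4692, 0.1977, 0.1325]
orientation: [0.0, 0.193, 0.981, 0.0]
wrist_force: [0.2, -0.4, -1.0]
gripper_width: 0.244
finger_force: 30.0
```

>>> arm_command:
  xyz:
    - [0.08,-0.02,0.2]
    - [0.08,-0.02,0.4]
    - [0.08,-0.02,0.6]
    - [0.08,-0.02,0.6]
  rot:
    - [0,0,0]
    - [0,0,0]
    - [0,0,0]
    - [0,0,0]
  gripper: [1.8,1.8,1.8,1.8]

```text
time: 11.52
position: [0.4682, 0.1979, 0.1262]
orientation: [-0.0, 0.193, 0.981, 0.0]
wrist_force: [0.0, 0.6, -1.6]
gripper_width: 0.247
finger_force: 30.0
```

>>> arm_command:
  xyz:
    - [0,0,0.3]
    - [0,0,0.6]
    - [0,0,0.9]
    - [0,0,0.9]
  rot:
    - [0,0,0]
    - [0,0,0]
    - [0,0,0]
    - [0,0,0]
  gripper: [1.8,1.8,1.8,1.8]

```text
time: 11.85
position: [0.4681, 0.1978, 0.1167]
orientation: [-0.0, 0.193, 0.981, -0.0]
wrist_force: [-1.2, 0.2, -1.4]
gripper_width: 0.249
finger_force: 30.0
```

>>> arm_command:
  xyz:
    - [0,0,0.3]
    - [0,0,0.6]
    - [0,0,0.8]
    - [0,0,0.8]
  rot:
    - [0,0,0]
    - [0,0,0]
    - [0,0,0]
    - [0,0,0]
  gripper: [1.8,1.8,1.8,1.8]

```text
time: 12.18
position: [0.4684, 0.198, 0.109]
orientation: [0.0, 0.193, 0.981, 0.0]
wrist_force: [1.1, 0.7, -5.4]
gripper_width: 0.245
finger_force: 30.0
```

>>> arm_command:
  xyz:
    - [0,0,0]
    - [0,0,0]
  rot:
    - [0,0,0]
    - [0,0,0]
  gripper: [1.8,1.8]

```text
time: 12.35
position: [0.4683, 0.198, 0.109]
orientation: [-0.0, 0.193, 0.981, 0.0]
wrist_force: [1.5, 3.0, -7.3]
gripper_width: 0.246
finger_force: 30.0
```

```bash
python3 - <<'E'
from h import *
st()
E
```

```text
{'time': 12.35, 'joints': [0.2698, 0.4898, 1.9626, 0.0003, 0.6893, -0.9134], 'position': [0.4683, 0.198, 0.109], 'orientation': [-0.0001, 0.1927, 0.9813, 0.0001], 'wrist_force': [1.4697, 2.9842, -7.3255], 'moment': [0.5953, -0.3481, 0.0184], 'gripper_width': 0.2462, 'finger_force': 29.999}
```

>>> arm_command:
  xyz:
    - [0,0,0.1]
    - [0,0,0.2]
    - [0,0,0.3]
    - [0,0,0.4]
  rot:
    - [0,0,0]
    - [0,0,0]
    - [0,0,0]
    - [0,0,0]
  gripper: [1.8,1.8,1.8,1.8]

```text
time: 12.68
position: [0.4686, 0.1979, 0.1061]
orientation: [0.001, 0.193, 0.981, 0.0]
wrist_force: [-0.9, 0.7, 8.8]
gripper_width: 0.25
finger_force: 30.0
```

Seal friction is felt (about 10 N). I'll keep pushing.

>>> arm_command:
  xyz:
    - [0,0,0.1]
    - [0,0,0.2]
    - [0,0,0.3]
    - [0,0,0.4]
  rot:
    - [0,0,0]
    - [0,0,0]
    - [0,0,0]
    - [0,0,0]
  gripper: [1.8,1.8,1.8,1.8]

```text
time: 13.02
position: [0.4688, 0.198, 0.1027]
orientation: [0.001, 0.193, 0.981, 0.0]
wrist_force: [-4.6, -0.7, 25.7]
gripper_width: 0.25
finger_force: 30.0
```

>>> arm_command:
  xyz:
    - [0,0,-0.05]
    - [0,0,-0.05]
  rot:
    - [0,0,0]
    - [0,0,0]
  gripper: [1.8,1.8]

```text
time: 13.18
position: [0.4686, 0.198, 0.1031]
orientation: [0.001, 0.193, 0.981, 0.0]
wrist_force: [-2.0, 0.0, 12.6]
gripper_width: 0.249
finger_force: 30.0
```

```bash
python3 - <<'E'
from h import *
s=st(); c=manip.capture("scene"); cv2.imwrite("pics/s2.png",c["frame"]); 
cv2.imwrite("pics/s2c.png",cv2.resize(c["frame"][195:275,370:470],None,fx=6,fy=6,interpolation=cv2.INTER_CUBIC))
E
```

```text
{'time': 13.1833, 'joints': [0.2698, 0.4994, 1.9677, -0.0, 0.6728, -0.9133], 'position': [0.4686, 0.198, 0.1031], 'orientation': [0.0008, 0.1926, 0.9813, 0.0004], 'wrist_force': [-2.0123, 0.0271, 12.5879], 'moment': [0.1614, 0.4167, -0.0221], 'gripper_width': 0.2487, 'finger_force': 30.0028}
```

View pics/s2c.png

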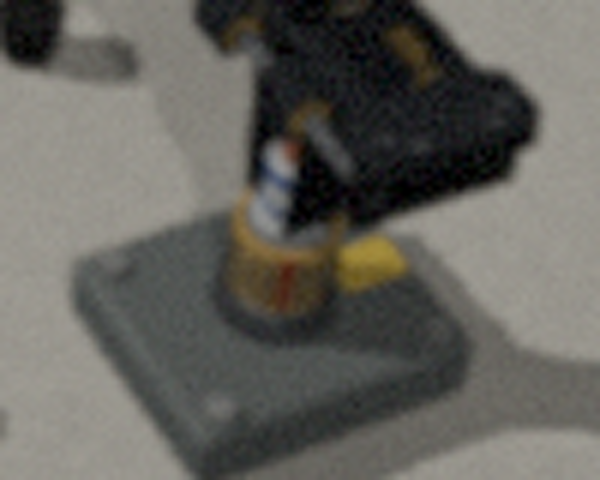

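>>> arm_command:
  xyz:
    - [0,0,0.03]
    - [0,0,0.03]
    - [0,0,0.03]
  rot:
    - [0,0,0]
    - [0,0,0]
    - [0,0,0]
  gripper: [1.8,1.8,1.8]

```text
time: 13.48
position: [0.4687, 0.1979, 0.103]
orientation: [0.001, 0.193, 0.981, 0.0]
wrist_force: [-4.3, 0.1, 18.1]
gripper_width: 0.247
finger_force: 30.0
```

>>> arm_command:
  xyz:
    - [0,0,-0.05]
    - [0,0,-0.08]
    - [0,0,-0.08]
    - [0,0,-0.08]
    - [0,0,-0.08]
    - [0,0,-0.08]
    - [0,0,-0.08]
  rot:
    - [0,0,0]
    - [0,0,0]
    - [0,0,0]
    - [0,0,0]
    - [0,0,0]
    - [0,0,0]
    - [0,0,0]
  gripper: [1.8,1.8,3,4.5,6,7,7]

```text
time: 14.07
position: [0.4682, 0.1978, 0.1021]
orientation: [-0.0, 0.193, 0.981, -0.0]
wrist_force: [0.0, -0.5, -0.1]
gripper_width: 0.54
finger_force: 0.0
```

```bash
python3 - <<'E'
from h import *
s=st(); to(.4677,.1983,.065,67.8)
E
```

```text
{'time': 14.0667, 'joints': [0.2697, 0.501, 1.9683, 0.0, 0.6728, -0.9134], 'position': [0.4682, 0.1978, 0.1021], 'orientation': [-0.0002, 0.1927, 0.9813, -0.0001], 'wrist_force': [0.0188, -0.4985, -0.1106], 'moment': [0.0052, 0.0059, 0.0227], 'gripper_width': 0.5397, 'finger_force': 0.0}
pos [0.4682 0.1978 0.1021] shift cm [0.06 0.03 3.71] tool-y yaw 67.8 ('rot z', np.float64(-0.0))
```

>>> arm_command:
  xyz:
    - [0.05,0.03,0]
    - [0.05,0.03,0]
    - [0.05,0.03,1]
    - [0.05,0.03,2]
    - [0.05,0.03,3]
    - [0.05,0.03,3.6]
    - [0.05,0.03,3.6]
    - [0.05,0.03,3.6]
  rot:
    - [0,0,0]
    - [0,0,0]
    - [0,0,0]
    - [0,0,0]
    - [0,0,0]
    - [0,0,0]
    - [0,0,0]
    - [0,0,0]
  gripper: [7,7,7,7,7,6.5,6,5.5]

```text
time: 14.73
position: [0.4677, 0.1983, 0.0657]
orientation: [-0.001, 0.193, 0.981, -0.0]
wrist_force: [0.5, 0.8, -0.2]
gripper_width: 0.609
finger_force: 0.0
```

>>> arm_command:
  xyz:
    - [0,0,0]
    - [0,0,0]
    - [0,0,0]
    - [0,0,0]
    - [0,0,0]
    - [0,0,0]
  rot:
    - [0,0,0]
    - [0,0,0]
    - [0,0,0]
    - [0,0,0]
    - [0,0,0]
    - [0,0,0]
  gripper: [5,4.5,4,3.8,3.8,3.8]

```text
time: 15.23
position: [0.4681, 0.1983, 0.0666]
orientation: [0.0, 0.193, 0.981, 0.0]
wrist_force: [-0.2, -1.0, 3.8]
gripper_width: 0.459
finger_force: 30.0
```

>>> arm_command:
  xyz:
    - [0,0,0.1]
    - [0,0,0.2]
    - [0,0,0.25]
    - [0,0,0.25]
  rot:
    - [0,0,0]
    - [0,0,0]
    - [0,0,0]
    - [0,0,0]
  gripper: [3.8,3.8,3.8,3.8]

```text
time: 15.57
position: [0.4682, 0.1984, 0.0645]
orientation: [0.0, 0.193, 0.981, 0.0]
wrist_force: [-1.8, -1.7, 12.8]
gripper_width: 0.464
finger_force: 30.0
```

>>> arm_command:
  xyz:
    - [0,0,0]
    - [0,0,0]
    - [0,0,0]
    - [0,0,0]
    - [0,0,0]
    - [0,0,0]
    - [0,0,0]
  rot:
    - [0,0,-0.1]
    - [0,0,-0.2]
    - [0,0,-0.3]
    - [0,0,-0.4]
    - [0,0,-0.5]
    - [0,0,-0.55]
    - [0,0,-0.55]
  gripper: [3.8,3.8,3.8,3.8,3.8,3.8,3.8]

```text
time: 16.15
position: [0.4683, 0.1986, 0.0647]
orientation: [0.001, -0.083, 0.997, 0.0]
wrist_force: [-1.9, 0.2, 11.8]
gripper_width: 0.458
finger_force: 30.0
```

```bash
python3 - <<'E'
from h import *
s=st(); to(.4677,.1983,.0745,100)
E
```

```text
{'time': 16.15, 'joints': [0.2711, 0.5644, 1.9947, 0.0005, 0.5808, -1.4658], 'position': [0.4683, 0.1986, 0.0647], 'orientation': [0.0008, -0.0828, 0.9966, 0.0003], 'wrist_force': [-1.9113, 0.2497, 11.7902], 'moment': [0.1505, 0.4834, 0.0519], 'gripper_width': 0.4584, 'finger_force': 30.0039}
pos [0.4683 0.1986 0.0647] shift cm [ 0.07 -0.02 -0.98] tool-y yaw 99.5 ('rot z', np.float64(-0.009))
```

>>> arm_command:
  xyz:
    - [0,0,0]
    - [0,0,0]
    - [0,0,-0.15]
    - [0,0,-0.3]
    - [0,0,-0.45]
    - [0,0,-0.45]
  rot:
    - [0,0,-0.03]
    - [0,0,-0.03]
    - [0,0,-0.03]
    - [0,0,-0.03]
    - [0,0,-0.03]
    - [0,0,-0.03]
  gripper: [3.8,3.8,3.8,3.8,3.8,3.8]

```text
time: 16.65
position: [0.4683, 0.1986, 0.0692]
orientation: [0.001, -0.095, 0.995, 0.0]
wrist_force: [-2.3, 0.2, 8.5]
gripper_width: 0.463
finger_force: 30.0
```

```bash
python3 - <<'E'
from h import *
s=st()
E
```

```text
{'time': 16.65, 'joints': [0.2709, 0.5566, 1.9919, 0.0012, 0.5916, -1.4915], 'position': [0.4683, 0.1986, 0.0692], 'orientation': [0.0007, -0.0952, 0.9955, 0.0005], 'wrist_force': [-2.2718, 0.2182, 8.494], 'moment': [0.2163, 0.2887, -0.6648], 'gripper_width': 0.4625, 'finger_force': 30.0032}
```

>>> arm_command:
  xyz:
    - [0,0,-0.15]
    - [0,0,-0.3]
    - [0,0,-0.45]
    - [0,0,-0.6]
    - [0,0,-0.65]
    - [0,0,-0.65]
  rot:
    - [0,0,0.02]
    - [0,0,0.03]
    - [0,0,0.03]
    - [0,0,0.03]
    - [0,0,0.03]
    - [0,0,0.03]
  gripper: [3.8,3.8,3.8,3.8,3.8,3.8]

```text
time: 17.15
position: [0.4682, 0.1985, 0.0751]
orientation: [0.0, -0.081, 0.997, 0.0]
wrist_force: [-1.6, 2.7, 5.2]
gripper_width: 0.46
finger_force: 30.0
```

>>> arm_command:
  xyz:
    - [0,0,-0.05]
    - [0,0,-0.1]
    - [0,0,-0.1]
  rot:
    - [0,0,0]
    - [0,0,0]
    - [0,0,0]
  gripper: [3.8,3.8,3.8]

```text
time: 17.4
position: [0.4679, 0.1984, 0.0754]
orientation: [-0.0, -0.081, 0.997, 0.0]
wrist_force: [2.4, 3.5, -3.5]
gripper_width: 0.462
finger_force: 30.0
```

>>> arm_command:
  xyz:
    - [0,0,0]
    - [0,0,0]
    - [0,0,0]
    - [0,0,0]
    - [0,0,0]
  rot:
    - [0,0,0]
    - [0,0,0]
    - [0,0,0]
    - [0,0,0]
    - [0,0,0]
  gripper: [4.5,5.5,6.5,7,7.5]

```text
time: 17.82
position: [0.4679, 0.1982, 0.0759]
orientation: [-0.0, -0.081, 0.997, -0.0]
wrist_force: [-0.2, 0.6, 0.1]
gripper_width: 0.698
finger_force: 0.0
```

>>> arm_command:
  xyz:
    - [0,0,-1]
    - [0,0,-3]
    - [0,0,-6]
    - [0,0,-10]
    - [0,0,-14]
    - [0,0,-14.5]
    - [0,0,-14.5]
  rot:
    - [0,0,0]
    - [0,0,0]
    - [0,0,0]
    - [0,0,0]
    - [0,0,0]
    - [0,0,0]
    - [0,0,0]
  gripper: [8,8,8,8,8,8,8]

```text
time: 18.4
position: [0.4686, 0.1985, 0.2239]
orientation: [0.003, -0.081, 0.997, 0.001]
wrist_force: [-0.2, -0.5, 0.3]
gripper_width: 0.842
finger_force: 0.0
```

```bash
python3 - <<'E'
from h import *
c,H=wrist(); u,v=map(int,proj(c,H,[.4674,.1982,.09])); 
a=cv2.resize(c["frame"][v-50:v+50,u-50:u+50],(400,400),interpolation=cv2.INTER_CUBIC)
c=manip.capture("scene"); b=cv2.resize(c["frame"][200:270,380:450],(400,400),interpolation=cv2.INTER_CUBIC)
cv2.imwrite("pics/end.png",np.hstack([a,b])); st()
E
```

```text
{'time': 18.5, 'joints': [0.2708, 0.3312, 1.8477, 0.0001, 0.9629, -1.4622], 'position': [0.4675, 0.1982, 0.2205], 'orientation': [-0.0001, -0.081, 0.9967, 0.0], 'wrist_force': [-0.3172, 0.4495, -0.6521], 'moment': [0.0482, -0.0229, -0.0434], 'gripper_width': 0.8438, 'finger_force': 0.0}
```

View pics/end.png

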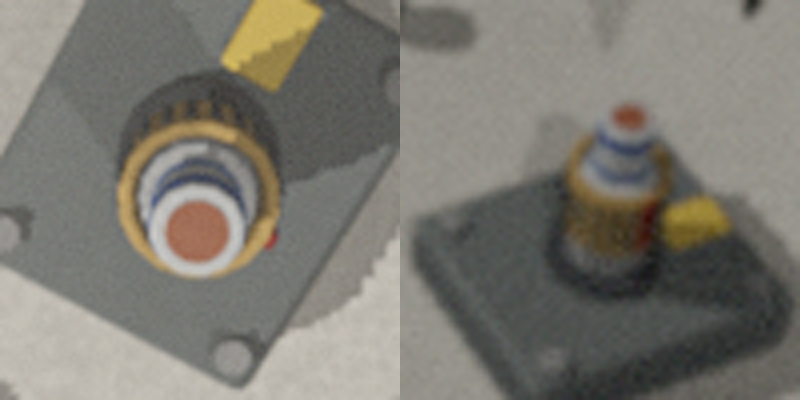

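The plug stands upright with its flange inside the sleeve ring. The sleeve is forward, with bare steel showing below it, and its red mark is back where it started at (272,240). Handing in.

```bash
python3 -c "
from plant import manip
print(manip.close_job())"
```

```text
the job is handed in; nothing more can be done
None
```

The plug is seated and the sleeve is turned back and fully forward, locking it. The job was handed in at about 18.5 s, with a peak push of about 26 N read at the wrist (limit 35 N) and the bottle, beaker and stopper not touched.

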